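# Set up the fold-up crate and hold its bolted gate ajar

### The job

Get the small fold-up crate ready for loading: first raise both of its hinged side panels until they stand fully upright. Then take the upright grip of the sagging barrel bolt on top of the gate, lift the bolt so that its head comes over the bent-up lip of the keeper while you draw it back clear of the keeper, and swing the self-closing gate toward you until it is about 25 degrees ajar. Finish while still holding the gate there by the bolt's grip, and leave the mug, the sanding block and the box of screws where they are.

Things in the scene. Friction and masses are not known exactly. Their poses are not given: they have to be found in the camera images.
- crate: Fold-up plywood crate, fixed to the worktop. Origin: centre of its floor's underside, on the worktop; x points away from the robot (gate to back wall), y left, z up. Floor 180 (x) x 240 (y) x 12 mm; back wall at x = +83, 74 mm high; two front posts 26 x 20 mm at x = -70, y = +110 and -110, 130 mm high; the barred gate stands between them, its top rail also 130 mm above the worktop.
- keeper (a point): Middle of the right post's top (crate x = -70, y = -110 mm, 130 mm up), on which the steel keeper sits: a staple with two cheeks and a roof, 49 mm high above the post, 26 mm long in y; its inner mouth, toward the gate, is closed at the bottom by a bent-up lip 11 mm high. It holds the bolt's head.
- side_left (a joint): Angle of the left (+y) side panel (124 mm long, 60 mm high, 6 mm thick plywood): 0 = lying flat outward, 1.57 = upright at its stop. Starts leaning outward at 0.6 to 0.9. A stiff hinge keeps it where it is left; a push of 1 to 3 N inward on its outer face or free edge raises it.
- side_right (a joint): The same for the right (-y) side panel.
- side_left_edge (a point): Point on the left panel's free (upper) edge, at crate x = +20 mm; moves with the panel, 60 mm from its hinge line.
- side_right_edge (a point): The same point on the right panel.
- side_left_hinge (a point): Fixed point on the left panel's hinge line (parallel to crate x), at crate x = +20, y = +124 mm, 14 mm above the worktop; an upright panel stands above it, its outer face 3 mm further out.
- side_right_hinge (a point): The same for the right panel, at crate y = -124 mm.
- gate (a joint): Opening angle of the gate: 0 = shut, positive = its right end swings toward the robot (crate -x), stop at 1.2 rad. A spring pulls it shut with 0.14 N m when shut, 0.23 N m at 25 degrees. Locked while the bolt's head is in the keeper.
- gate_hinge (a point): Fixed point on the gate's vertical hinge line, at crate x = -70, y = +99 mm, 130 mm above the worktop.
- bolt: Steel barrel bolt, 0.1 to 0.16 kg, along the gate's top rail in two tall guide staples (48 mm above the rail); it swings with the gate. Origin on the axis of its 12 mm bar, under the grip, 18 mm above the rail when it hangs low; when shut, at crate x = -70, y = -45 mm. At its right end, 66 mm from the origin, a square head 14 x 16 x 24 mm.
- bolt_grip (a point): Middle of the bolt's upright grip, a steel cylinder 18 mm in diameter, from 42 to 72 mm above the bar's axis on a 10 mm stem; this point is 57 mm above the axis, 205 mm above the worktop at the start. Pinch it here from above; it may turn between the fingers as the gate swings.
- bolt_pull (a joint): How far the bolt is drawn along the gate, toward the gate's hinge (crate +y when the gate is shut): 0 = shot, stop at 0.040 m. The head is clear of the keeper from 0.025 m. Sliding friction 1 N. Starts at 0 to 0.003 m.
- bolt_lift (a joint): How far the bolt is lifted in its tall guides: 0 = hanging low by its weight, stop at 0.018 m. The head passes over the keeper's lip only when lifted by more than 0.009 m; lower, the lip stops it after some 5 mm of pull.
- mug: Bystander: white spotted mug, 82 x 114 x 91 mm, origin at the centre of its underside.
- sanding_block: Bystander: brown sanding block, 62 x 112 x 32 mm, origin at the centre of its underside.
- screw_box_b: Bystander: small blue cardboard box, 50 x 75 x 42 mm, origin at the centre of its underside.

How it is judged:
By the outcome, as a careful person would: the job done as asked, in the order asked, and still so for the second after the job is handed in, while the arm keeps its last pose, push and grip.
It also fails if it takes over 58 s, if anything falls off the work surface, if the arm or the gripper's body presses on something with over 40 N, if the wrist force passes 120 N, or if a joint passes its speed limit or range.

### The arm

A 6-joint arm with a two-finger parallel gripper is mounted at the origin on a cart in front of the work surface, level with it; the furniture and walls round the work are solid. World frame = base frame: x ahead of the robot, y to its left, z up, the work surface at z = 0. Lengths are in mm, angles in degrees, forces in N, time in s.
With the tool pointing down it reaches from about 300 to 850 mm from the base axis. Payload 4.2 kg.
Tool frame: the origin (TCP) lies midway between the tips of the shut fingers; the grasp point (between the pads) lies 19 mm behind it; z points along the fingers, y is the line along which they close (so a half turn about z gives the same grasp; the last joint's range is limited). The gripper opens to 91 mm and grips with 3 to 60 N. Pads are 32 mm wide; open, the fingers measure 118 mm over their backs; the gripper's body (76 mm by 178 mm) begins 60 mm behind the grasp point.
Start: joints at [-1.146, 18.312, 89.639, -0, 72.044, -1.146], TCP at [575.016, 0, 213.976] pointing down, gripper open.
Joint ranges: [-177.97, 177.97], [-48.28, 115.42], [12.27, 149.76], [-77.06, 257.06], [2.81, 150.46], [-146.56, 146.56]. Speed limits (degrees/s): [147.25, 147.25, 180, 180, 180, 180].

### API

Orientations are given as [roll, pitch, yaw] about the fixed x, y, z axes, in that order (R = Rz(yaw) Ry(pitch) Rx(roll)).
In Python, from workcell import state, grab_frame, camera_model, job_done gives the robot as it stands.
- The arm moves only by the shell command python3 -m pendant 'ROWS' [OPENING] [FORCE]. ROWS is a JSON object with one list for each field, all of the same length, 1 to 8, a row being the entries at one place: dx, dy, dz (the shift in a scale on which 1.0 is 20 cm), rx, ry, rz (a rotation vector in normalised numbers (1 is 45 degrees)); each row shifts and turns the commanded pose from where the row before left it, along the tool's axes as they then stand; what a row does not reach is not made up. A row lasts 1/10 s, in which the tool goes at most 50 mm and 8.59 degrees, less where a joint would pass 70% of its speed; a pose out of reach is approached as far as the arm can. OPENING is the finger opening in mm, set as the command begins (- or left out keeps the last). The fingers move at their own pace and stop on an object; FORCE is the grip in N (left out, the last holds). Time passes only in rows, so rows that do not move let the fingers close. It prints the time, the measured TCP pose, the force, the opening and the grip force at its end. A shift or turn number past 1, either way, is cut back to 1. Input that does not fit is refused with a message, and nothing moves.
- state(): the state, without advancing time (a new reading comes with each control period).
- grab_frame(name): name is "scene" or "side" or "wrist"; returns the picture (400x640x3 uint8, blue, green, red); there is no depth.
- camera_model(name): a dict with "fx", "fy", "cx", "cy" (pixels), "T" (4x4, takes a point from camera to world coordinates). Camera axes: x right, y up, looking along -z (the intrinsics and any distortion apply to the point x, -y, -z); pixel columns grow to the right and rows downward; lengths in mm; the calibration is good to about 2 mm. The wrist camera is an equidistant fisheye: a pixel r from the principal point sees the ray r / f radians off the axis. A picture is of the moment at which its call begins: read the wrist's pose just before it. camera_model takes no time and is no camera call; for the wrist camera it gives the pose at the moment of the call.
- job_done(): hands the job in; it is judged then, once.
The state is a dict: "time_s": time; "qpos": joint angles; "qvel": joint speeds; "effort": joint torques, N m; "ee_pos": TCP position; "ee_rot": TCP orientation; "force": force on the tool from outside, world axes, zero at the start; "torque": the same for the moment, N m; "gripper_width": finger opening in mm; "gripper_force": force on a finger pad.
Only numpy, scipy, OpenCV 4.12 (cv2) and the standard library are available. Lean on these libraries where they do the work, as an engineer would, in place of code of your own. Each camera call takes 0.05 s, during which the arm holds its last target. There are 200 camera calls.

## Working session

There is one attempt and no reset: what is moved stays moved. The work goes in short steps, Python scripts to look and compute and a shell command to move; the robot and the scene stay as the last step left them, time stands still between calls to the robot, and variables do not carry over. Pictures are saved under pics/ and viewed, at most 10 in all, crops included, and the job is handed in when it is done.

```bash
mkdir -p pics; ls; python3 - <<'E'
from workcell import *
import cv2
for n in("scene","side"):
    cv2.imwrite(f"pics/{n}1.png",grab_frame(n)); m=camera_model(n); print(n,{k:(v if k!='T' else v) for k,v in m.items()})
s=state();print(s['time_s'],s['ee_pos'],s['ee_rot'],s['force'])
E
```

```text
pics
scene {'fx': 490.08411705317695, 'fy': 490.08411705317695, 'cx': 323.7767277811399, 'cy': 202.88557310465413, 'T': array([[ 5.88561485e-01,  5.97831567e-01, -5.44235975e-01,
        -3.40910411e+02],
       [-8.08394428e-01,  4.27130420e-01, -4.05040804e-01,
        -6.15307136e+02],
       [-9.68643789e-03,  6.78348746e-01,  7.34676222e-01,
         1.28163697e+03],
       [ 0.00000000e+00,  0.00000000e+00,  0.00000000e+00,
         1.00000000e+00]])}
side {'fx': 515.978252575373, 'fy': 515.978252575373, 'cx': 309.8337118291062, 'cy': 200.70890248509724, 'T': array([[-1.24890366e-01,  5.66575405e-01, -8.14490458e-01,
        -7.75105726e+02],
       [-9.92170538e-01, -7.14368711e-02,  1.02442167e-01,
         1.90986463e+02],
       [-1.43437926e-04,  8.20907476e-01,  5.71061201e-01,
         1.03584600e+03],
       [ 0.00000000e+00,  0.00000000e+00,  0.00000000e+00,
         1.00000000e+00]])}
0.1 [5.74546897e+02 1.03656057e-02 2.13204418e+02] [-1.79908320e+02 -1.50945895e-03  9.00009711e+01] [-0.32760925 -0.03015495  0.53273959]
```

View pics/scene1.png

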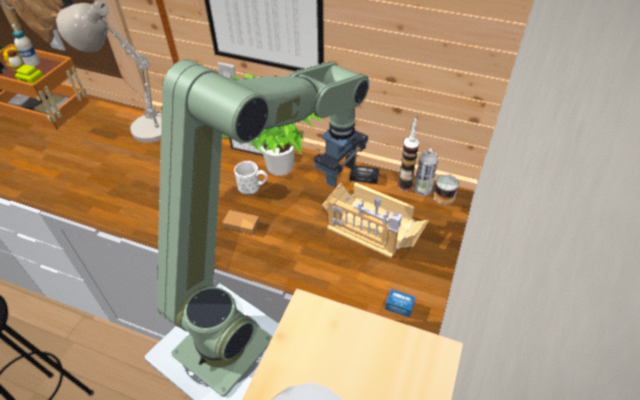

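View pics/side1.png

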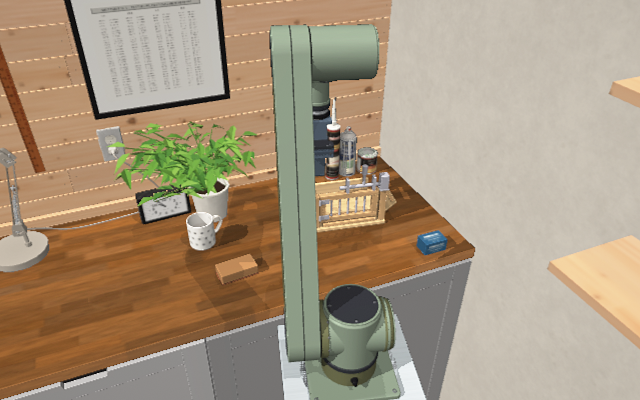

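```bash
python3 - <<'E'
import cv2
import numpy as np
a=cv2.imread("pics/scene1.png")[175:265,315:435]
b=cv2.imread("pics/side1.png")[155:240,300:410]
cv2.imwrite("pics/c1.png",np.vstack([cv2.resize(a,(720,540),interpolation=3)]))
cv2.imwrite("pics/c2.png",cv2.resize(b,(770,595),interpolation=3))
E
```

```text
(no output)
```

View pics/c1.png

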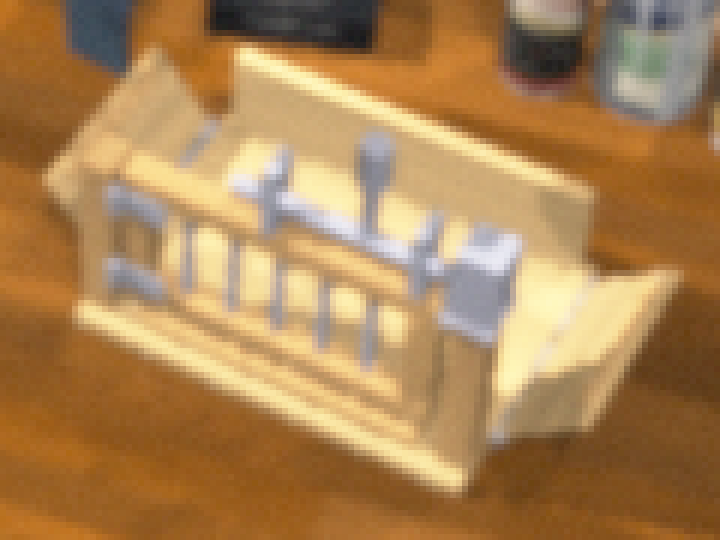

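View pics/c2.png

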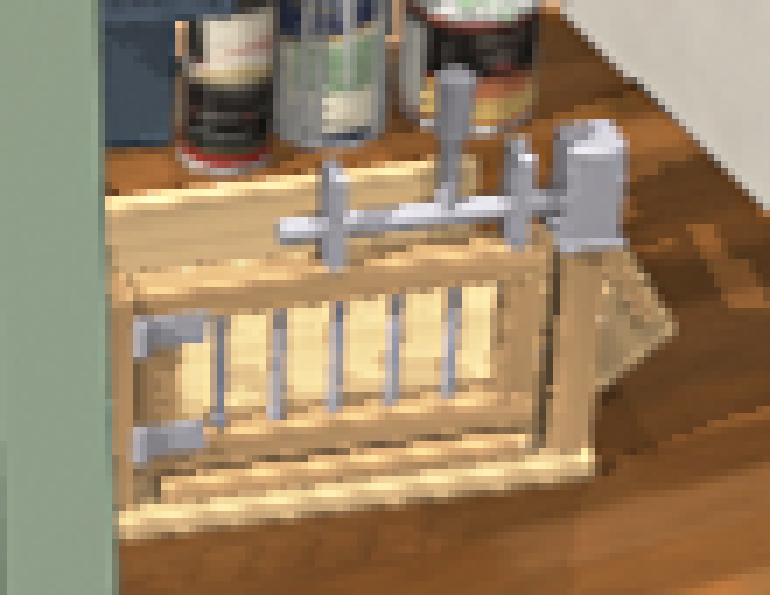

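```bash
cat > h.py <<'E'
import numpy as np
from workcell import camera_model
def proj(m,P):
    T=m['T'];p=np.linalg.inv(T)@np.append(P,1.);x,y,z=p[0],-p[1],-p[2]
    return np.array([m['cx']+m['fx']*x/z,m['cy']+m['fy']*y/z])
def w(c,P):
    a=c[2];return np.array([c[0]+P[0]*np.cos(a)-P[1]*np.sin(a),c[1]+P[0]*np.sin(a)+P[1]*np.cos(a),P[2]])
E
python3 - <<'E'
from h import *
from scipy.optimize import least_squares
S=camera_model("scene");D=camera_model("side")
f=lambda t:(lambda c:[c])(t)
obs=[(S,6,(315,175),(375,158),lambda t:(-70,-45+t[3],205)),
(S,6,(315,175),(80,322),lambda t:(-90,120,0)),
(S,6,(315,175),(465,492),lambda t:(-90,-120,0)),
(S,6,(315,175),(492,242),lambda t:(-70,-110,179)),
(S,6,(315,175),(105,160),lambda t:(-70,110,130)),
(D,7,(300,155),(456,102),lambda t:(-70,-45+t[3],205)),
(D,7,(300,155),(592,135),lambda t:(-70,-110,179)),
(D,7,(300,155),(594,475),lambda t:(-90,-120,0)),
]
L=lambda t,x:(x,124+60*np.cos(t[4]),14+60*np.sin(t[4]))
R=lambda t,x:(x,-124-60*np.cos(t[5]),14+60*np.sin(t[5]))
obs+=[(S,6,(315,175),(155,50),lambda t:L(t,82)),(S,6,(315,175),(48,180),lambda t:L(t,-42)),
(S,6,(315,175),(680,272),lambda t:R(t,82)),(S,6,(315,175),(590,430),lambda t:R(t,-42)),
(D,7,(300,155),(675,325),lambda t:R(t,-42))]
def res(t):
    r=[]
    for m,k,o,uv,P in obs:
        r+=list(proj(m,w(t[:3],P(t)))-((np.array(uv)+.5)/k-.5+o))
    return np.array(r+[(t[3]-1.5)/3])
s=least_squares(res,[750,-200,0,1.5,.75,.75],x_scale=[100,100,.1,1,.1,.1],loss='soft_l1')
t=s.x;print(t,np.degrees(t[2]));print(res(t).round(1))
for n,P in dict(grip=(-70,-45+t[3],205),keeper=(-70,-110,179),ledge=L(t,20),redge=R(t,20),lh=(20,124,14),rh=(20,-124,14),gh=(-70,99,130)).items(): print(n,w(t,P).round(1))
E
```

```text
[ 6.19099885e+02 -9.57394071e+01  1.20368035e-01  1.52334064e+00
  9.22432819e-01  5.10555575e-01] 6.896580377399406
[-0.1  0.3 -1.5  1.  -0.6  0.2  0.   0.  -0.2 -0.9  0.1  0.6  0.3  0.3
  0.5  0.4 -0.5 -2.   0.1 -1.   1.3 -1.   2.2 -1.4  0.7  0.6  0. ]
grip [ 554.8 -147.3  205. ]
keeper [ 562.8 -213.3  179. ]
ledge [619.7  65.7  61.8]
redge [ 660.1 -268.4   43.3]
lh [624.1  29.8  14. ]
rh [ 653.8 -216.4   14. ]
gh [537.7  -5.9 130. ]
```

```bash
cat >> h.py <<'E'
def at(m,uv,z=0):
    T=m['T'];d=T[:3,:3]@np.array([(uv[0]-m['cx'])/m['fx'],-(uv[1]-m['cy'])/m['fy'],-1]);return T[:3,3]+d*(z-T[2,3])/d[2]
C=np.array([619.1,-95.7,0.1204])
def loc(p):
    a=C[2];d=np.array(p[:2])-C[:2];return np.array([d[0]*np.cos(a)+d[1]*np.sin(a),-d[0]*np.sin(a)+d[1]*np.cos(a),p[2]]).round(1)
def st():
    from workcell import state
    s=state();print(round(s['time_s'],1),'crate',loc(s['ee_pos']),'rpy',s['ee_rot'].round(1),'F',s['force'].round(1),'w',s['gripper_width'],s['gripper_force'])
E
python3 - <<'E'
from h import *
S=camera_model("scene");D=camera_model("side")
for n,m,uv in [('wall',D,(380,155)),('wall',D,(470,245)),('mug',D,(202,246)),('block',D,(238,275)),('screw',D,(432,250)),('plant',S,(280,170)),('clock',S,(350,182)),('can',S,(408,187)),('can3',S,(443,199))]:
    p=at(m,uv);print(n,p.round(),loc(p))
st()
E
```

```text
wall [ 987. -316.    0.] [ 338.7 -262.4    0. ]
wall [ 399. -462.    0.] [-262.7 -337.     0. ]
mug [499. 370.   0.] [-63.5 476.9   0. ]
block [353. 260.   0.] [-221.9  385.2    0. ]
screw [ 390. -336.    0.] [-256.  -211.2    0. ]
plant [649. 327.   0.] [ 80.7 415.7   0. ]
clock [750.  74.   0.] [150.4 153.    0. ]
can [ 852. -113.    0.] [228.9 -45.1   0. ]
can3 [ 872. -244.    0.] [ 232.8 -177.9    0. ]
0.1 crate [-32.7 100.4 213.2] rpy [-179.9   -0.    90. ] F [-0.3 -0.   0.5] w 91.39519547592347 0.0
```

Careful with the scale: shifts go in shares of 20 cm and turns go in shares of 45 degrees. That gives: 40 mm / 200 = 0.2, 35 mm / 200 = 0.175, -6.9 degrees / 45 = -0.1533.

```bash
python3 -m pendant '{"dx":[0, 0.15, 0.2, 0.175, 0, 0], "dy":[0, 0.125, 0.15, 0.14, 0, 0], "dz":[0, 0, 0, 0, 0, 0], "rx":[0, 0, 0, 0, 0, 0], "ry":[0, 0, 0, 0, 0, 0], "rz":[-0.1533, 0, 0, 0, 0, 0]}' 0 20; python3 -c "from h import *;st()"
```

```text
time_s: 0.7
ee_pos: [644.5, 114.8, 212.8]
ee_rot: [-179.9, 0.0, 97.0]
force: [-0.5, -0.7, -0.1]
gripper_width: 46.3
gripper_force: 0.0
0.7 crate [ 50.5 205.9 212.8] rpy [-179.9    0.    97. ] F [-0.5 -0.7 -0.1] w 46.26347925272035 0.0
```

To row units: 40 mm / 200 = 0.2, 30 mm / 200 = 0.15.

```bash
python3 -m pendant '{"dx":[0, 0, 0, 0, 0, 0], "dy":[0, 0, 0, 0, 0, 0], "dz":[0.15, 0.2, 0.2, 0.2, 0.14, 0], "rx":[0, 0, 0, 0, 0, 0], "ry":[0, 0, 0, 0, 0, 0], "rz":[0, 0, 0, 0, 0, 0]}' ; python3 -m pendant '{"dx":[-0.04, -0.04, -0.04, 0], "dy":[0, 0, 0, 0], "dz":[0, 0, 0, 0], "rx":[0, 0, 0, 0], "ry":[0, 0, 0, 0], "rz":[0, 0, 0, 0]}'; python3 -c "from h import *;st()
import cv2
from workcell import *
cv2.imwrite('pics/s2.png',cv2.resize(grab_frame('scene')[150:270,290:450],(800,600),interpolation=3))"
```

```text
time_s: 1.3
ee_pos: [640.7, 112.1, 31.8]
ee_rot: [-179.4, 0.0, 96.8]
force: [-0.7, 0.0, 0.0]
gripper_width: 0.6
gripper_force: 0.0
time_s: 1.7
ee_pos: [648.7, 88.9, 37.7]
ee_rot: [179.8, 0.0, 96.8]
force: [-0.4, -0.8, -0.5]
gripper_width: 0.4
gripper_force: 0.0
1.7 crate [ 51.6 179.7  37.7] rpy [179.8   0.   96.8] F [-0.4 -0.8 -0.5] w 0.4009982286327515 0.0
```

View pics/s2.png

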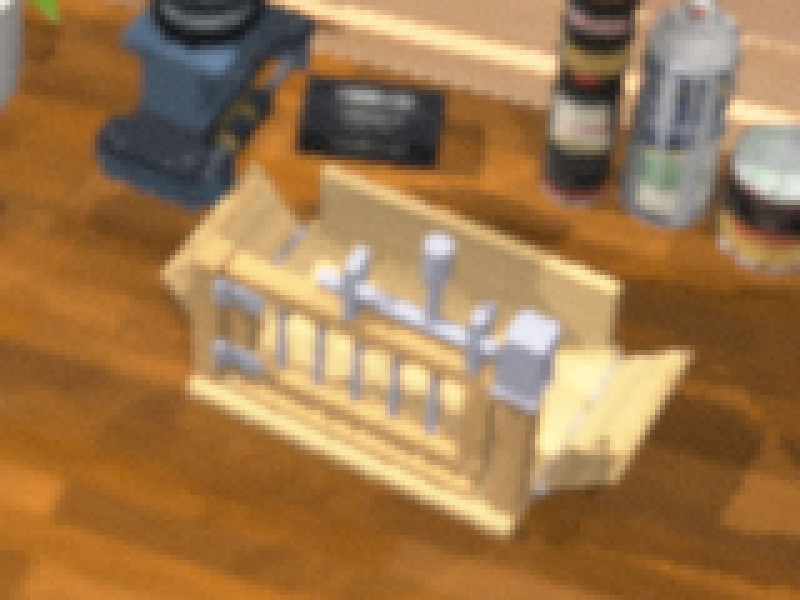

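To row units: -5 mm / 200 = -0.025.

```bash
for i in 1; do python3 -m pendant '{"dx":[-0.025, -0.025, -0.025, -0.025, -0.025, 0], "dy":[0, 0, 0, 0, 0, 0], "dz":[0, 0, 0, 0, 0, 0], "rx":[0, 0, 0, 0, 0, 0], "ry":[0, 0, 0, 0, 0, 0], "rz":[0, 0, 0, 0, 0, 0]}'; python3 -c "from h import *;st()"; python3 -m pendant '{"dx":[-0.015, -0.015, 0], "dy":[0, 0, 0], "dz":[0, 0, 0], "rx":[0, 0, 0], "ry":[0, 0, 0], "rz":[0, 0, 0]}';  python3 -c "from h import *;st()"; done
```

```text
time_s: 2.35
ee_pos: [650.6, 64.4, 35.7]
ee_rot: [-180.0, 0.1, 96.9]
force: [0.6, 0.4, 0.3]
gripper_width: 0.8
gripper_force: 0.0
2.4 crate [ 50.5 155.1  35.7] rpy [-1.80e+02  1.00e-01  9.69e+01] F [0.6 0.4 0.3] w 0.7673890438873429 0.029029178513155784
time_s: 2.65
ee_pos: [651.3, 59.0, 35.8]
ee_rot: [-180.0, 0.0, 96.9]
force: [0.0, 0.3, 0.9]
gripper_width: 0.4
gripper_force: 0.1
2.6 crate [ 50.5 149.8  35.8] rpy [-180.     0.    96.9] F [0.  0.3 0.9] w 0.4422185898388781 0.09021010955621023
```

To row units: -3 mm / 200 = -0.015.

```bash
python3 -m pendant '{"dx":[-0.015, -0.015, 0], "dy":[0, 0, 0], "dz":[0, 0, 0], "rx":[0, 0, 0], "ry":[0, 0, 0], "rz":[0, 0, 0]}'; python3 -m pendant '{"dx":[-0.01, -0.005, 0], "dy":[0, 0, 0], "dz":[0, 0, 0], "rx":[0, 0, 0], "ry":[0, 0, 0], "rz":[0, 0, 0]}' | grep -A0 force; python3 -m pendant '{"dx":[-0.01, 0], "dy":[0, 0], "dz":[0, 0], "rx":[0, 0], "ry":[0, 0], "rz":[0, 0]}'|grep force;  python3 -c "from h import *;st()
import cv2
from workcell import *
cv2.imwrite('pics/s3.png',cv2.resize(grab_frame('scene')[150:270,290:450],(800,600),interpolation=3))"
```

```text
time_s: 2.95
ee_pos: [652.1, 53.1, 35.9]
ee_rot: [-180.0, 0.0, 96.9]
force: [0.1, -0.9, 0.1]
gripper_width: 0.9
gripper_force: 0.1
force: [-0.4, 1.4, 1.0]
--
gripper_force: 0.4
force: [-1.1, 6.9, 0.8]
gripper_force: 3.3
3.5 crate [ 50.7 141.   36. ] rpy [-180.    -0.2   96.8] F [-1.1  6.9  0.8] w 0.24150764433632632 3.2522761076688766
```

View pics/s3.png

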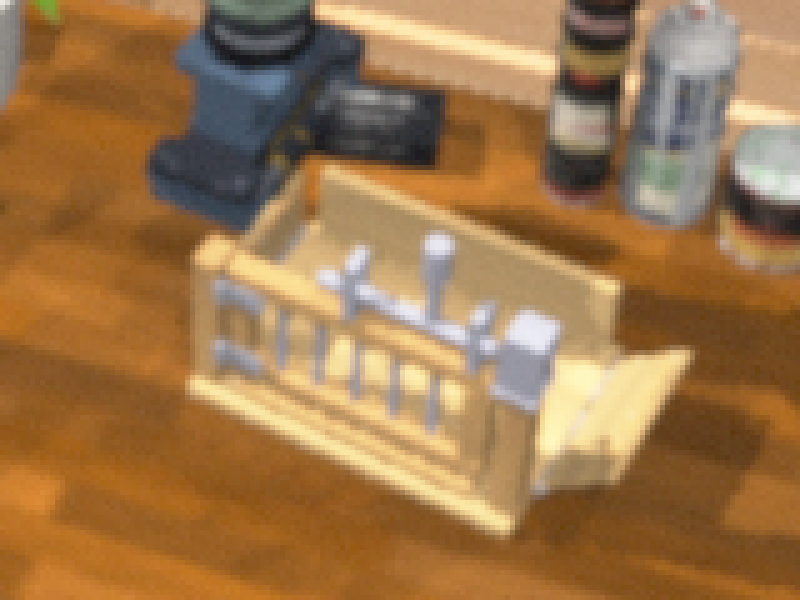

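To row units: -2 mm / 200 = -0.01.

```bash
python3 -m pendant '{"dx":[-0.01, 0, 0], "dy":[0, 0, 0], "dz":[0, 0, 0], "rx":[0, 0, 0], "ry":[0, 0, 0], "rz":[0, 0, 0]}'|grep force; python3 -c "from h import *;st()"; python3 -m pendant '{"dx":[0.05, 0.05, 0, 0, 0, 0, 0], "dy":[0, 0, 0, 0, 0, 0, 0], "dz":[0, 0, -0.2, -0.225, -0.225, -0.15, 0], "rx":[0, 0, 0, 0, 0, 0, 0], "ry":[0, 0, 0, 0, 0, 0, 0], "rz":[0, 0, 0, 0, 0, 0, 0]}'; python3 -m pendant '{"dx":[-0.225, -0.25, -0.25, -0.25, -0.25, -0.25, -0.225, -0.175], "dy":[0, 0, 0, 0, 0, 0, 0, 0], "dz":[0, 0, 0, 0, 0, 0, 0, 0], "rx":[0, 0, 0, 0, 0, 0, 0, 0], "ry":[0, 0, 0, 0, 0, 0, 0, 0], "rz":[0, 0, 0, 0, 0, 0, 0, 0]}';python3 -m pendant '{"dx":[0, 0], "dy":[0, 0], "dz":[0, 0], "rx":[0, 0], "ry":[0, 0], "rz":[0, 0]}';  python3 -c "from h import *;st()"
```

```text
force: [-2.0, 11.2, 1.4]
gripper_force: 5.8
3.8 crate [ 50.7 141.   36.1] rpy [-180.    -0.3   96.8] F [-2.  11.2  1.4] w 0.5023039290726857 5.7908713817596436
time_s: 4.5
ee_pos: [653.4, 66.8, 201.9]
ee_rot: [179.4, 0.1, 96.9]
force: [1.0, 0.6, 0.3]
gripper_width: 0.3
gripper_force: 0.0
time_s: 5.3
ee_pos: [695.0, -308.7, 194.1]
ee_rot: [-179.9, 0.0, 96.8]
force: [1.0, 0.7, 0.1]
gripper_width: 0.6
gripper_force: 0.0
time_s: 5.5
ee_pos: [695.0, -306.1, 194.1]
ee_rot: [-179.9, -0.1, 96.8]
force: [0.4, 0.7, -0.1]
gripper_width: 0.5
gripper_force: 0.0
5.5 crate [  50.1 -218.   194.1] rpy [-1.799e+02 -1.000e-01  9.680e+01] F [ 0.4  0.7 -0.1] w 0.5016168547767597 0.0
```

To row units: 40 mm / 200 = 0.2, 35 mm / 200 = 0.175.

```bash
python3 -m pendant '{"dx":[0, 0, 0, 0, 0, 0, 0], "dy":[0, 0, 0, 0, 0, 0, 0], "dz":[0.15, 0.2, 0.2, 0.175, 0.11, 0, 0], "rx":[0, 0, 0, 0, 0, 0, 0], "ry":[0, 0, 0, 0, 0, 0, 0], "rz":[0, 0, 0, 0, 0, 0, 0]}' |grep force; python3 -m pendant '{"dx":[0.04, 0.04, 0.04, 0.04, 0.04, 0.04, 0.04, 0], "dy":[0, 0, 0, 0, 0, 0, 0, 0], "dz":[0, 0, 0, 0, 0, 0, 0, 0], "rx":[0, 0, 0, 0, 0, 0, 0, 0], "ry":[0, 0, 0, 0, 0, 0, 0, 0], "rz":[0, 0, 0, 0, 0, 0, 0, 0]}'|grep force;python3 -c "from h import *;st()"; python3 -m pendant '{"dx":[0.025, 0.025, 0.015, 0.015, 0], "dy":[0, 0, 0, 0, 0], "dz":[0, 0, 0, 0, 0], "rx":[0, 0, 0, 0, 0], "ry":[0, 0, 0, 0, 0], "rz":[0, 0, 0, 0, 0]}'|grep force;  python3 -c "from h import *;st()"
```

```text
force: [-0.2, -0.4, 0.3]
gripper_force: 0.0
force: [0.1, -0.2, -0.6]
gripper_force: 0.1
7.0 crate [  50.7 -160.    29.3] rpy [-1.8e+02 -1.0e-01  9.7e+01] F [ 0.1 -0.2 -0.6] w 0.5264398231315285 0.0763825434842147
force: [0.8, -9.7, -1.6]
gripper_force: 4.5
7.5 crate [  50.7 -148.6   28.7] rpy [180.    0.3  96.9] F [ 0.8 -9.7 -1.6] w 0.6326999433695322 4.533265382051468
```

To row units: 2 mm / 200 = 0.01.

```bash
python3 -m pendant '{"dx":[0.01, 0, 0], "dy":[0, 0, 0], "dz":[0, 0, 0], "rx":[0, 0, 0], "ry":[0, 0, 0], "rz":[0, 0, 0]}'|grep force;  python3 -c "from h import *;st()
import cv2
from workcell import *
cv2.imwrite('pics/s4.png',cv2.resize(grab_frame('scene')[160:265,315:455],(800,600),interpolation=3))"
```

```text
force: [0.9, -12.6, -2.6]
gripper_force: 6.6
7.8 crate [  50.7 -148.5   28.8] rpy [179.9   0.4  96.9] F [  0.9 -12.6  -2.6] w 0.8080897027451437 6.561949700117111
```

View pics/s4.png

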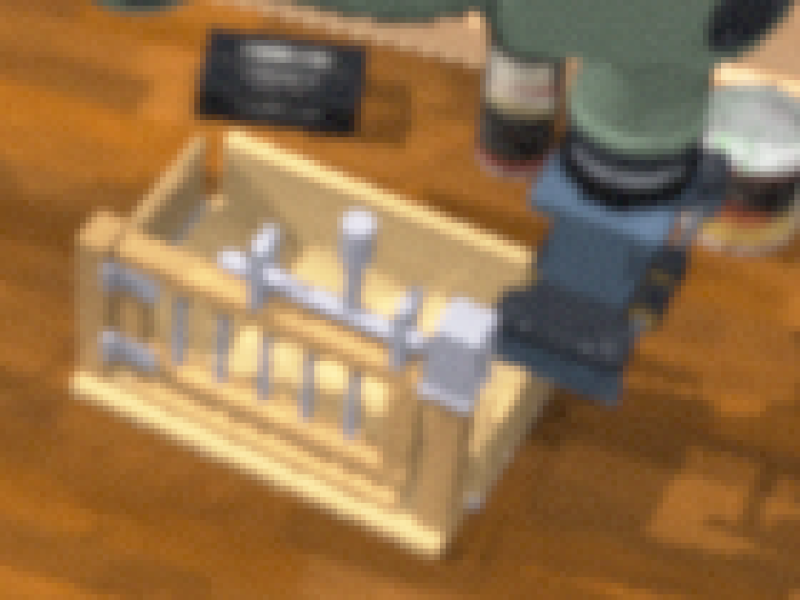

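To row units: -50 mm / 200 = -0.25, -45 mm / 200 = -0.225.

```bash
python3 -m pendant '{"dx":[-0.04, -0.04, 0, 0, 0, 0, 0, 0], "dy":[0, 0, 0, 0, 0, 0, 0, 0], "dz":[0, 0, -0.225, -0.25, -0.25, -0.225, -0.175, 0], "rx":[0, 0, 0, 0, 0, 0, 0, 0], "ry":[0, 0, 0, 0, 0, 0, 0, 0], "rz":[0, 0, 0, 0, 0, 0, 0, 0]}'|grep force; python3 -m pendant '{"dx":[0.15, 0.15, 0.15, 0.125, 0, 0], "dy":[-0.15, -0.15, -0.15, -0.15, 0, 0], "dz":[0, 0, 0, 0, 0, 0], "rx":[0, 0, 0, 0, 0, 0], "ry":[0, 0, 0, 0, 0, 0], "rz":[0, 0, 0, 0, 0, 0]}' 91|grep force;  python3 -c "
import cv2
from workcell import *
from h import *
st();m=camera_model('wrist');cv2.imwrite('pics/w1.png',grab_frame('wrist'));print({k:(v.round(3).tolist() if k=='T' else v) for k,v in m.items()})
def pw(P):
    p=np.linalg.inv(m['T'])@np.append(P,1.);x,y,z=p[0],-p[1],-p[2];r=np.hypot(x,y);t=np.arctan2(r,z);return (m['cx']+m['fx']*t*x/r,m['cy']+m['fy']*t*y/r)
for P in [(-70,-43.5,220),(-70,-47,220),(-70,-110,179),(-70,-114,179)]: print(P,pw(w(C,P)))
"
```

```text
force: [0.3, 0.5, 0.4]
gripper_force: 0.0
force: [-0.3, 0.5, -0.1]
gripper_force: 0.0
9.2 crate [-69.7 -44.  253.7] rpy [-180.    -0.    96.9] F [-0.3  0.5 -0.1] w 45.58259082656074 0.0
{'fx': 309.70691628693146, 'fy': 309.70691628693146, 'cx': 316.1845488291286, 'cy': 195.9953241333082, 'T': [[0.993, -0.118, -0.029, 548.469], [0.121, 0.965, 0.234, -82.317], [0.0, -0.235, 0.972, 423.485], [0.0, 0.0, 0.0, 1.0]]}
(-70, -43.5, 220) (np.float64(313.8326286197446), np.float64(218.51041044310745))
(-70, -47, 220) (np.float64(313.83797885307166), np.float64(223.31601713274014))
(-70, -110, 179) (np.float64(314.2586254920879), np.float64(275.4787216551474))
(-70, -114, 179) (np.float64(314.2647003129753), np.float64(279.3783435242242))
```

View pics/w1.png

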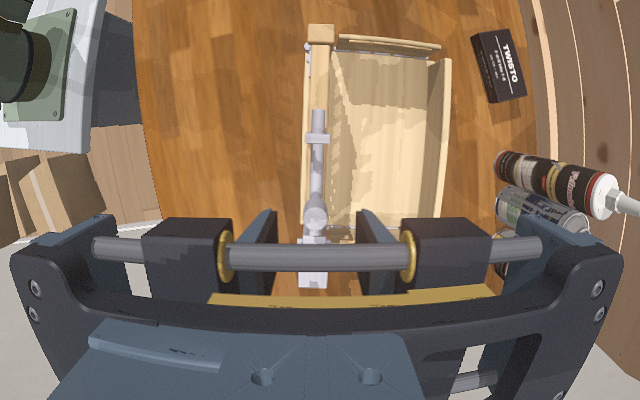

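To row units: 25 mm / 200 = 0.125, 20 mm / 200 = 0.1.

```bash
python3 -m pendant '{"dx":[0.005, 0, 0, 0, 0, 0], "dy":[0.005, 0, 0, 0, 0, 0], "dz":[0.1, 0.125, 0.075, 0.035, 0, 0], "rx":[0, 0, 0, 0, 0, 0], "ry":[0, 0, 0, 0, 0, 0], "rz":[0, 0, 0, 0, 0, 0]}' 91;python3 -c "from h import *;st()"; python3 -m pendant '{"dx":[0, 0, 0, 0, 0, 0, 0, 0], "dy":[0, 0, 0, 0, 0, 0, 0, 0], "dz":[0, 0, 0, 0, 0, 0, 0, 0], "rx":[0, 0, 0, 0, 0, 0, 0, 0], "ry":[0, 0, 0, 0, 0, 0, 0, 0], "rz":[0, 0, 0, 0, 0, 0, 0, 0]}' 0 30; python3 -c "from h import *;st()"
```

```text
time_s: 9.9
ee_pos: [557.5, -147.7, 187.4]
ee_rot: [179.9, 0.0, 96.9]
force: [-0.4, -0.5, 0.7]
gripper_width: 91.0
gripper_force: 0.0
9.9 crate [-67.4 -44.2 187.4] rpy [179.9   0.   96.9] F [-0.4 -0.5  0.7] w 90.99562830172388 0.0
time_s: 10.7
ee_pos: [556.6, -147.3, 187.0]
ee_rot: [180.0, -0.0, 96.9]
force: [-1.0, -0.6, -0.4]
gripper_width: 30.0
gripper_force: 0.0
10.7 crate [-68.3 -43.7 187. ] rpy [180.   -0.   96.9] F [-1.  -0.6 -0.4] w 30.03900158327201 0.0
```

```bash
python3 -m pendant '{"dx":[0, 0, 0, 0, 0], "dy":[0, 0, 0, 0, 0], "dz":[0, 0, 0, 0, 0], "rx":[0, 0, 0, 0, 0], "ry":[0, 0, 0, 0, 0], "rz":[0, 0, 0, 0, 0]}' 0 30; python3 -c "from h import *;st()"
```

```text
time_s: 11.2
ee_pos: [554.9, -147.5, 186.9]
ee_rot: [-179.8, -0.0, 96.9]
force: [-4.5, -1.9, 1.3]
gripper_width: 17.1
gripper_force: 30.0
11.2 crate [-69.9 -43.7 186.9] rpy [-179.8   -0.    96.9] F [-4.5 -1.9  1.3] w 17.142083845794286 30.000492751132697
```

To row units: -4 mm / 200 = -0.02, -3 mm / 200 = -0.015.

```bash
python3 -m pendant '{"dx":[0, 0, 0, 0, 0, 0], "dy":[-0.005, 0, 0, 0, 0, 0], "dz":[-0.015, -0.02, -0.02, -0.015, 0, 0], "rx":[0, 0, 0, 0, 0, 0], "ry":[0, 0, 0, 0, 0, 0], "rz":[0, 0, 0, 0, 0, 0]}'; python3 -c "from h import *;st()"
```

```text
time_s: 11.8
ee_pos: [554.9, -147.5, 201.1]
ee_rot: [-179.9, 0.0, 96.9]
force: [-5.1, -1.4, -1.5]
gripper_width: 16.9
gripper_force: 30.0
11.8 crate [-69.9 -43.7 201.1] rpy [-179.9    0.    96.9] F [-5.1 -1.4 -1.5] w 16.9443827637453 29.999964041635394
```

```bash
python3 -m pendant '{"dx":[0.025, 0.03, 0.03, 0.03, 0.03, 0.025, 0, 0], "dy":[0, 0, 0, 0, 0, 0, 0, 0], "dz":[0, 0, 0, 0, 0, 0, 0, 0], "rx":[0, 0, 0, 0, 0, 0, 0, 0], "ry":[0, 0, 0, 0, 0, 0, 0, 0], "rz":[0, 0, 0, 0, 0, 0, 0, 0]}'; python3 -c "from h import *;st()"
```

```text
time_s: 12.6
ee_pos: [551.5, -112.8, 201.0]
ee_rot: [180.0, -0.1, 96.9]
force: [-4.5, 0.8, -1.0]
gripper_width: 17.3
gripper_force: 30.0
12.6 crate [-69.2  -8.9 201. ] rpy [ 1.80e+02 -1.00e-01  9.69e+01] F [-4.5  0.8 -1. ] w 17.297988649218446 30.000028868671507
```

To row units: -9 mm / 200 = -0.045, -5 mm / 200 = -0.025, 5 degrees / 45 = 0.1111.

```bash
python3 -m pendant '{"dx":[0.002, 0.002, 0], "dy":[-0.025, -0.045, 0], "dz":[0, 0, 0], "rx":[0, 0, 0], "ry":[0, 0, 0], "rz":[0.0556, 0.1111, 0]}' | grep force; python3 -c "from h import *;st()"; python3 -m pendant '{"dx":[0.002, 0.002, 0.0015, 0, 0], "dy":[-0.0465, -0.0465, -0.035, 0, 0], "dz":[0, 0, 0, 0, 0], "rx":[0, 0, 0, 0, 0], "ry":[0, 0, 0, 0, 0], "rz":[0.1111, 0.1111, 0.0889, 0, 0]}'; python3 -c "from h import *;st()"
```

```text
force: [0.9, 1.8, -1.2]
gripper_force: 30.0
12.9 crate [-82.2  -8.3 201.5] rpy [179.8  -0.   89.4] F [ 0.9  1.8 -1.2] w 17.168635188758543 30.00062878243625
time_s: 13.4
ee_pos: [513.5, -110.8, 201.4]
ee_rot: [179.8, -0.0, 75.5]
force: [-0.3, 1.0, -0.6]
gripper_width: 16.7
gripper_force: 30.0
13.4 crate [-106.6   -2.3  201.4] rpy [179.8  -0.   75.5] F [-0.3  1.  -0.6] w 16.67612466980233 29.99958983855322
```

To row units: -4.5 mm / 200 = -0.0225, -4.3 mm / 200 = -0.0215, 1.8 degrees / 45 = 0.04.

```bash
python3 -m pendant '{"dx":[0.001, 0.001, 0, 0, 0], "dy":[-0.0225, -0.0215, 0, 0, 0], "dz":[0, 0, 0, 0, 0], "rx":[0, 0, 0, 0, 0], "ry":[0, 0, 0, 0, 0], "rz":[0.04, 0.04, 0, 0, 0]}' | grep force; python3 -c "
import cv2
from workcell import *
from h import *
st();cv2.imwrite('pics/f1.png',cv2.resize(grab_frame('scene')[160:265,315:455],(800,600),interpolation=3));cv2.imwrite('pics/f2.png',grab_frame('wrist'));m=camera_model('wrist')
p=loc(state()['ee_pos']);print(np.degrees(np.arctan2(-69.5-p[0],98-p[1])))"
```

```text
force: [2.5, 1.1, -1.0]
gripper_force: 30.0
13.9 crate [-114.9    1.3  201.2] rpy [179.9  -0.   71.8] F [ 2.5  1.1 -1. ] w 17.193464209153138 29.999713925644755
25.318123530664213
```

View pics/f1.png

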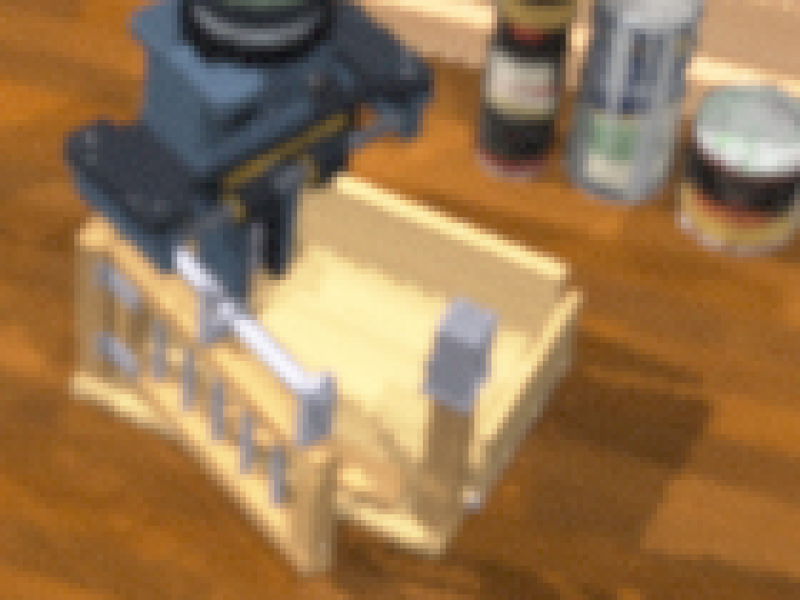

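View pics/f2.png

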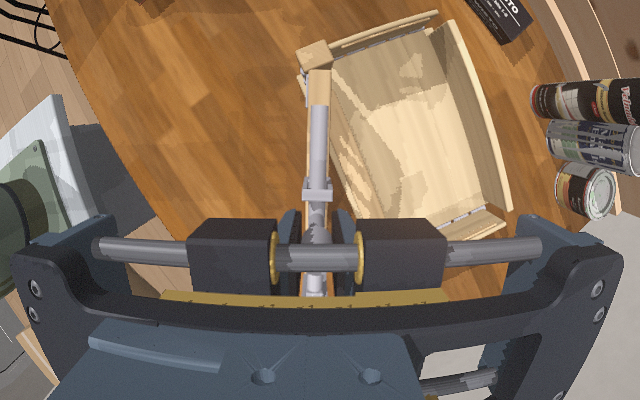

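The pictures show the gate about 25° open, held by the grip. Both panels stand upright and the head is clear of the keeper.

```bash
python3 -c "
from workcell import *
print(job_done())"
```

```text
the job is handed in; nothing more can be done
None
```

The job is handed in at about 14 s of the 58 s: both side panels are upright, the bolt is lifted and drawn clear of the keeper, the gate is held by its grip at about 25° (25.3° by my measurement), and the arm never went near the mug, sanding block or screw box.

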